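# Nest the glue cups and hold the edge bander's hood at 45 degrees

### The arm

A 6-joint arm with a two-finger parallel gripper is mounted at the origin on the work surface. World frame = base frame: x ahead of the robot, y to its left, z up, the work surface at z = 0. Lengths are in m, angles in rad, forces in N, time in s.
With the tool pointing down it reaches from about 0.25 to 0.85 m from the base axis. Payload 12.5 kg.
Tool frame: the origin (TCP) lies midway between the tips of the shut fingers; the grasp point (between the pads) lies 19 mm behind it; z points along the fingers, x is the direction in which the jaws open and shut, and the axes are right-handed (so a half turn about z gives the same grasp; the last joint's range is limited). The gripper opens to 93 mm and grips with 3 to 60 N. Pads are 15 mm wide; open, the fingers measure 128 mm over their backs; the gripper's body (75 mm by 188 mm) begins 65 mm behind the grasp point.
Start: joints at [1.183, 0.351, 1.652, -0, 1.139, -0.085], TCP at [0.164, 0.525, 0.219] pointing down, gripper open.
Joint ranges: [-2.75, 2.75], [-0.79, 2.1], [0.01, 2.65], [-1.57, 4.71], [0.07, 3.14], [-2.87, 2.87]. Speed limits (rad/s): [2.22, 2.22, 2.79, 3.14, 3.14, 3.14].

### API

Orientations are given as a rotation vector (axis times angle).
In Python, from cell import get_state, get_image, sign_off gives the robot as it stands.
- The arm moves only by the tool jog_arm, never from a script. Its argument "targets" is a list of rows, each a list of 7 numbers: the turn, a rotation vector about the tool's x, y, z in rad, then the shift along the tool's x, y, z in mm, then the closure in counts, from 0 (fully open) to 255 (shut). In form: [[wx, wy, wz, tx, ty, tz, fingers], ...]. A call has 1 to 8 rows; each row shifts and turns the commanded pose from where the row before left it, along the tool's axes as they then stand; what a row does not reach is not made up. A row lasts 1/8 s, in which the tool goes at most 62.5 mm and 10.7 degrees, less where a joint would pass 70% of its speed; a pose out of reach is approached as far as the arm can. A call with a gripper value outside its range is refused whole. The fingers move at their own pace and stop on an object; "squeeze" is the grip in N (left out, the last holds). Time passes only in rows, so rows that do not move let the fingers close. It gives the time, the measured TCP pose, the force and the opening at its end, in the units of the state.
- get_state(): the state, without advancing time (a new reading comes with each control period).
- get_image(name): name is "scene" or "top" or "wrist"; returns a dict with "color" (480x640x3 uint8, red, green, blue), "range_z" (480x640 float32, m along the optical axis (not along the pixel's ray), 0 where there is no reading), "K" (3x3 intrinsics, pixels), "pose" (4x4, takes a point from camera to world coordinates). Camera axes: x right, y down, z forward; pixel columns grow to the right and rows downward; lengths in m; the calibration is good to about 2 mm. A picture is of the moment at which its call begins.
- sign_off(): hands the job in, once; it reports no verdict.
The state is a dict: "time_s": time; "q": joint angles; "joint_vel": joint speeds; "tau": joint torques, N m; "position": TCP position; "ee_rot": TCP orientation; "ft_force": force on the tool from outside, world axes, zero at the start; "ft_torque": the same for the moment, N m; "gripper_width": finger opening in m.
Only numpy, scipy, OpenCV 4.12 (cv2) and the standard library are available. Lean on these libraries where they do the work, as an engineer would, in place of code of your own. Each camera call takes 0.05 s, during which the arm holds its last target.

### The job

Get the benchtop edge bander ready for my colleague to service: first nest both blue glue cups, upright, fully down in the white cup, which stays where it stands, and let go of the stack. Then lift the machine's white hood (it has a black handle) and keep holding it open at 45 degrees (level with the green mark on the quadrant beside it); it falls shut by itself, so never let it slam, and finish while still holding it there. Leave everything else on the bench where it is.

Things in the scene. Friction and masses are not known exactly. Their poses are not given: they have to be found in the camera images.
- cup_white: White open stepped cup, 93 mm high, 55 to 90 g: tapered body, outer diameter 36 mm at the foot, 53 under the step; step 58 mm above the foot; over it a straight collar, 66 mm outer diameter (59 inner), 35 mm tall to the rim. Nested, its step rests on the rim below, 35 mm higher per cup, 2 mm play. Origin: centre of underside, z up. Upright on the bench. The bottom cup of the stack.
- cup_blue1: Blue open stepped cup, 93 mm high, 55 to 90 g: tapered body, outer diameter 36 mm at the foot, 53 under the step; step 58 mm above the foot; over it a straight collar, 66 mm outer diameter (59 inner), 35 mm tall to the rim. Nested, its step rests on the rim below, 35 mm higher per cup, 2 mm play. Origin: centre of underside, z up. Upright on the bench.
- cup_blue2: Blue open stepped cup, 93 mm high, 55 to 90 g: tapered body, outer diameter 36 mm at the foot, 53 under the step; step 58 mm above the foot; over it a straight collar, 66 mm outer diameter (59 inner), 35 mm tall to the rim. Nested, its step rests on the rim below, 35 mm higher per cup, 2 mm play. Origin: centre of underside, z up. Upright on the bench.
- bander: Grey benchtop machine, fixed, 315 mm deep, 345 wide. Origin on the bench below the middle of the hood's width; front (handle side) faces its -x, y along its width, z up. Hood hinge axis along its y, 120 mm in +x of the origin, 115 mm up. At +y (150 to 200 mm) a white control box 155 mm high; at -y (150 mm) a white look-only quadrant centred on the hinge, green mark at 45 degrees.
- hood (a joint): White hood over the bander, hinged at its far edge. 0 = shut (top level), grows as the front edge rises, 0.785 = 45 degrees, limit 1.25 rad. Unbalanced: always falls shut when let go. 0.38 to 0.75 kg; takes 2 to 5 N at the handle. Top plate reaches 230 mm from the hinge, 270 mm wide, upper face 8 mm above the hinge axis when shut.
- hood_handle (a point): Middle of the hood's black handle: round bar 14 mm thick, 120 mm long, parallel to the hinge (bander's y), a post at each end; moves with the hood. When shut: 205 mm in front of the hinge axis (bander's -x), 50 mm above it, 165 mm above the bench; 35 mm free under the bar.
- hood_hinge (a point): Middle of the hood's hinge axis (bander's y direction), 115 mm above the bench.
- roller: Bystander: small brass guide roller standing on end, 36 mm diameter, 26 mm high, origin at underside.
- edging: Bystander: flat roll of wood edging, 110 mm diameter, 22 mm high, origin at underside.
- offcut: Bystander: wood panel offcut 110 x 50 x 18 mm lying flat, origin at underside.
- screwdriver: Bystander: screwdriver lying flat along its x, under 35 mm high.
- jar: Bystander: jar with orange cap, 64 mm diameter, 100 mm high, origin at underside.
- brush: Bystander: brush lying flat along its x, under 35 mm high.
Things that resemble listed ones, but are neither listed nor needed, are in the scene too. What is shaped like the cup_blue1 but turquoise is not meant.

How it is judged:
On the way, in this order (a step that is already met when the one before it is completed fails the run):
1. both blue cups sit upright, fully down and released in the white cup, which stands on the bench (angle between each of cup_white, cup_blue1, cup_blue2's own z axis and vertical below 0.1 rad and height (world z) of cup_white below 0.01 m and horizontal distance between each of cup_blue1, cup_blue2 and cup_white below 0.007 m and z of cup_blue1 in the frame of cup_white between 0.025 and 0.08 m and z of cup_blue2 in the frame of cup_white between 0.025 and 0.08 m and contact force between each of the arm, the fingers and cup_blue1 below 0.1 N and contact force between each of the arm, the fingers and cup_blue2 below 0.1 N and contact force between each of the arm, the fingers and cup_white below 0.1 N and linear speed of each of cup_blue1, cup_blue2, cup_white below 0.03 m/s), for 0.3 s.
2. the hood is held at 45 degrees (within 5) by the robot, with the stack still standing (angle between each of cup_white, cup_blue1, cup_blue2's own z axis and vertical below 0.1 rad and height (world z) of cup_white below 0.01 m and horizontal distance between each of cup_blue1, cup_blue2 and cup_white below 0.007 m and z of cup_blue1 in the frame of cup_white between 0.025 and 0.08 m and z of cup_blue2 in the frame of cup_white between 0.025 and 0.08 m and value of joint hood between 0.698 and 0.873 rad and velocity of joint hood between -0.08 and 0.08 rad/s and contact force between any of the fingers, the arm and hood above 0.8 N), for 0.5 s.
At the end, for the whole second after the job is handed in: The robot still holds the hood (over 0.8 N, nothing loose touching it), at rest 45 degrees open, within 5; both blue cups upright in the white cup, which stands on the bench, within 7 mm of concentric, fully down (within 10 mm of height), at rest and untouched (all of step 2 and contact force between each of the arm, the fingers, hood and cup_blue1 below 0.1 N and contact force between each of the arm, the fingers, hood and cup_blue2 below 0.1 N and contact force between each of the arm, the fingers, hood and cup_white below 0.1 N and linear speed of each of cup_blue1, cup_blue2, cup_white below 0.03 m/s and contact force between hood and roller below 0.1 N and contact force between hood and edging below 0.1 N and contact force between hood and offcut below 0.1 N and contact force between hood and screwdriver below 0.1 N and contact force between hood and jar below 0.1 N and contact force between hood and brush below 0.1 N); the arm keeps its last pose, push and grip.
It fails at once if something else on the bench is pushed more than 30 mm (distance of any of roller, edging, offcut, screwdriver, jar, brush from where it was at the start of the episode above 0.03 m).
It fails at once if the white cup is moved more than 40 mm (distance of cup_white from where it was at the start of the episode above 0.04 m).
It fails at once if the hood slams (falls shut faster than 2.5 rad/s) (velocity of joint hood below -2.5 rad/s).
It also fails if it takes over 67 s, if anything falls off the work surface, if the arm or the gripper's body presses on something with over 40 N, if the wrist force passes 120 N, or if a joint passes its speed limit or range.

## Working session

There is one attempt and no reset: what is moved stays moved. The work goes in short steps, Python scripts to look and compute and a tool call to move; the robot and the scene stay as the last step left them, time stands still between calls to the robot, and variables do not carry over. Pictures are saved under pics/ and viewed, and the job is handed in when it is done.

Besides the shell and the picture viewer there is one more tool, called as name(argument=value, ...) on one line, values as JSON. jog_arm: Moves the arm, as the interface text tells. Its arguments: {"type":"object","properties":{"targets":{"type":"array"},"squeeze":{"type":"number"}},"required":["targets"]}

```bash
mkdir -p pics; ls
python3 - <<'E'
from cell import get_state,get_image
import cv2,numpy as np
print(get_state())
for n in("scene","top","wrist"):
    d=get_image(n); cv2.imwrite(f"pics/{n}0.png",d["color"][:,:,::-1]); np.savez(f"{n}0.npz",**d); print(n,d["K"],d["pose"])
E
```

```text
pics
{'time_s': 0.0, 'q': array([ 1.18337886e+00,  3.51226685e-01,  1.65243899e+00,  3.28670184e-05,
        1.13910851e+00, -8.46450946e-02]), 'joint_vel': array([ 1.05858955e-03, -7.95171585e-04,  1.01391140e-03, -6.01955901e-04,
       -4.98315367e-05,  4.67670179e-04]), 'tau': array([ 6.03886656e-04, -4.97335482e+01, -2.85248959e+01,  6.99071819e-02,
        2.59333500e-02, -1.13680517e-04]), 'position': array([0.16384926, 0.52465612, 0.218101  ]), 'ee_rot': array([ 2.53058324e+00,  1.86065425e+00, -1.60703279e-03]), 'ft_force': array([ 0.32363562, -0.52165921, -0.18704082]), 'ft_torque': array([ 0.01055833,  0.02746282, -0.00450426]), 'gripper_width': 0.09284601075867029}
scene [[607.69635796   0.         313.45578663]
 [  0.         607.69635796 241.27663108]
 [  0.           0.           1.        ]] [[ 0.83368277  0.35017803 -0.42702271  1.02337377]
 [ 0.55208374 -0.50987893  0.65971737 -0.82738369]
 [ 0.01328865 -0.7857473  -0.61840488  0.82644   ]
 [ 0.          0.          0.          1.        ]]
top [[534.26854454   0.         313.82919945]
 [  0.         534.26854454 234.76476839]
 [  0.           0.           1.        ]] [[-0.00612337 -0.99884575  0.04764103  0.46011898]
 [-0.99994933  0.00649691  0.00768989 -0.08027962]
 [-0.00799054 -0.04759152 -0.99883492  1.27757525]
 [ 0.          0.          0.          1.        ]]
wrist [[361.52473829   0.         316.45390062]
 [  0.         361.52473829 240.14461144]
 [  0.           0.           1.        ]] [[ 2.98170886e-01  9.17507813e-01  2.63198664e-01  9.05842906e-02]
 [ 9.54512170e-01 -2.86379970e-01 -8.30242809e-02  5.48945921e-01]
 [-8.00601078e-04  2.75981751e-01 -9.61162542e-01  3.84289650e-01]
 [ 0.00000000e+00  0.00000000e+00  0.00000000e+00  1.00000000e+00]]
```

View pics/scene0.png

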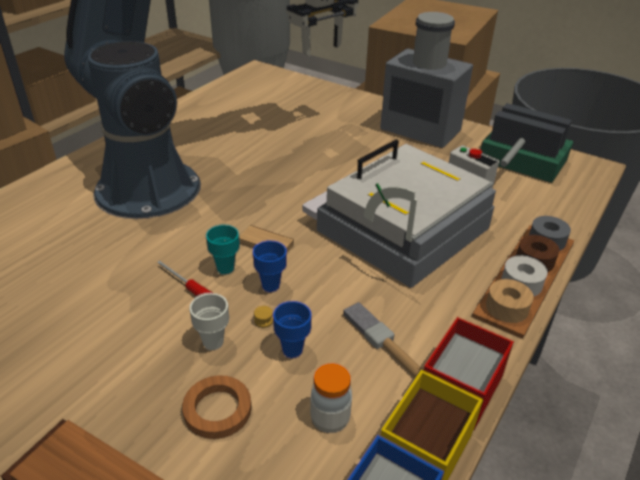

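View pics/top0.png

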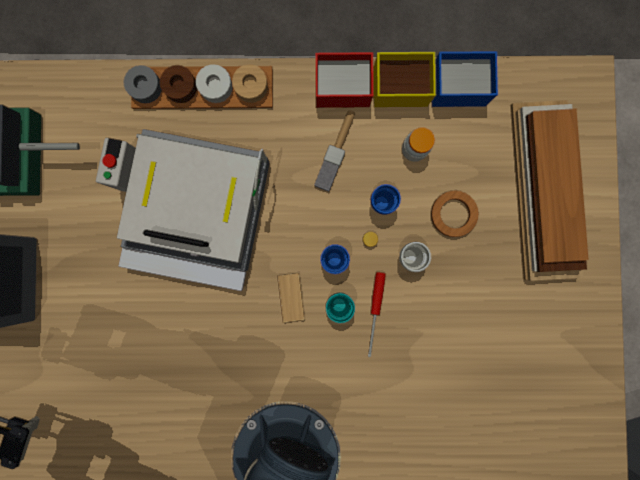

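View pics/wrist0.png

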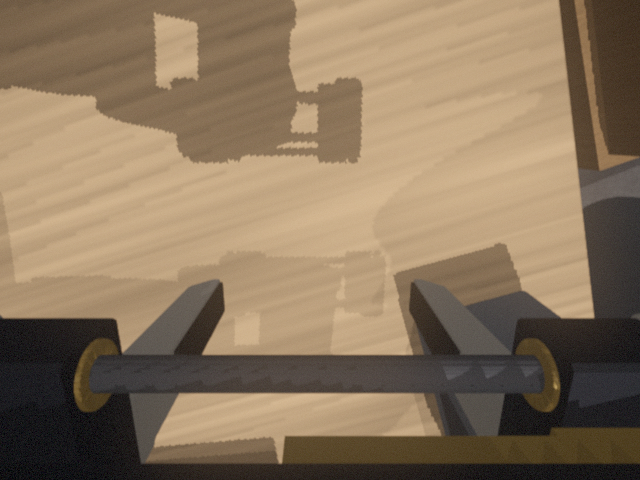

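The scene view shows the white cup at about (210,320) and the blue cups at (270,265) and (292,328), with the turquoise decoy at (223,248). In the top view the blue cups are at (385,199) and (335,260), the white cup at (415,257), and the handle runs from (147,234) to (207,243).

```bash
cat > h.py <<'E'
import numpy as np,cv2
def cloud(d):
    z=d["range_z"];K=d["K"];v,u=np.mgrid[:480,:640]
    P=np.stack([(u-K[0,2])/K[0,0]*z,(v-K[1,2])/K[1,1]*z,z],-1)
    return P@d["pose"][:3,:3].T+d["pose"][:3,3]
def ray(d,u,v,h):
    r=d["pose"][:3,:3]@np.linalg.solve(d["K"],[u,v,1]);o=d["pose"][:3,3]
    return o+r*(h-o[2])/r[2]
def hsv(d): return cv2.cvtColor(d["color"],cv2.COLOR_RGB2HSV)
E
python3 - <<'E'
from h import *
d=dict(np.load("top0.npz"));P=cloud(d)
for n,(u,v) in dict(A=(385,199),B=(335,260),W=(415,257),T=(340,307),J=(420,140)).items():
    m=np.zeros((480,640),bool);m[v-25:v+25,u-25:u+25]=1
    lo=.082 if n!='J' else .09
    m&=(P[...,2]>lo)&(P[...,2]<.12)
    ys,xs=np.nonzero(m)
    (c,r)=cv2.minEnclosingCircle(np.stack([xs,ys],1).astype(np.float32))
    print(n,m.sum(),c,r,"world",ray(d,*c,.093).round(4),"zmed",np.median(P[m][:,2]).round(4), "mean xy",P[m][:,:2].mean(0).round(4))
# handle
m=np.zeros((480,640),bool);m[215:262,130:225]=1
mm=m&(d["color"].max(-1)<60)
Q=P[mm];print(mm.sum(),np.percentile(Q[:,2],[5,25,50,75,95]))
b=mm&(P[...,2]>.155)&(P[...,2]<.19);Q=P[b];print(b.sum(),Q.mean(0))
c=Q.mean(0);U,S,V=np.linalg.svd(Q[:,:2]-c[:2]);print(V[0],"ext",np.ptp((Q[:,:2]-c[:2])@V[0]),((Q[:,:2]-c[:2])@V[0]).min(),((Q[:,:2]-c[:2])@V[0]).max())
# top plate
s=np.zeros((480,640),bool);s[120:300,110:280]=1
h=hsv(d);w=s&(abs(P[...,2]-.123)<.008)
ys,xs=np.nonzero(w);R=cv2.minAreaRect(P[w][:,:2].astype(np.float32)*1000);print(R,cv2.boxPoints(R))
# screwdriver, etc. heights
E
```

```text
A 174 (385.41619873046875, 198.47976684570312) 14.916788101196289 world [ 0.5964 -0.2309  0.093 ] zmed 0.0916 mean xy [ 0.5973 -0.2316]
B 144 (334.31488037109375, 258.51702880859375) 14.76333999633789 world [ 0.4637 -0.1162  0.093 ] zmed 0.092 mean xy [ 0.4644 -0.1169]
W 173 (415.079833984375, 256.1974792480469) 15.081223487854004 world [ 0.4677 -0.2949  0.093 ] zmed 0.0922 mean xy [ 0.4689 -0.2965]
T 168 (339.5, 307.5) 14.983424186706543 world [ 0.3557 -0.1268  0.093 ] zmed 0.0918 mean xy [ 0.3549 -0.1281]
J 513 (421.1142883300781, 139.57142639160156) 12.898481369018555 world [ 0.7281 -0.3123  0.093 ] zmed 0.0993 mean xy [ 0.7268 -0.311 ]
852 [0.0654312  0.06808647 0.07181042 0.16952244 0.17301085]
359 [0.50781209 0.218447   0.17008799]
[0.2006708  0.97965873] ext 0.12854787534464296 -0.06346869878842316 0.06507917655621981
((605.4390258789062, 210.19985961914062), (320.1920166015625, 243.0145263671875), 78.53789520263672) [[454.54083   77.44264 ]
 [692.70874   29.150864]
 [756.3372   342.9571  ]
 [518.1693   391.24884 ]]
```

jog_arm(targets=[[0,0,0,-37.4,34.1,0,0],[0,0,0,-37.4,34.1,0,0],[0,0,0,-37.4,34.1,0,0],[0,0,0,-37.4,34.1,0,0],[0,0,0,-37.4,34.1,0,0],[0,0,0,-37.4,34.1,0,0],[0,0,0,-37.4,34.1,0,0],[0,0,0,-37.4,34.1,0,0]], squeeze=20)

```text
time_s: 1.15
position: [0.3355, 0.1565, 0.2187]
ee_rot: [2.531, 1.861, 0.001]
ft_force: [-0.2, 0.3, 0.0]
gripper_width: 0.0929
```

jog_arm(targets=[[0,0,0,-37.4,34.1,0,0],[0,0,0,-37.4,34.1,0,0],[0,0,0,-37.4,34.1,0,0],[0,0,0,-37.4,34.1,0,0],[0,0,0,-37.4,34.1,0,0],[0,0,0,-30,28,0,0],[0,0,0,0,0,0,0],[0,0,0,0,0,0,0]])

```text
time_s: 2.15
position: [0.4594, -0.1078, 0.2184]
ee_rot: [-2.531, -1.86, 0.001]
ft_force: [-0.1, 0.3, -1.1]
gripper_width: 0.0924
```

```bash
cat >> h.py <<'E'
from scipy.spatial.transform import Rotation as Ro
def delta(s,tgt):
    R=Ro.from_rotvec(s["ee_rot"]).as_matrix()
    return (R.T@(np.array(tgt)-s["position"])*1000).round(1)
E
python3 - <<'E'
from h import *
from cell import *
s=get_state();print(s["time_s"],s["position"],s["ee_rot"],s["q"])
print(delta(s,[.464,-.1165,.15]))
d=get_image("wrist");np.savez("wrist1.npz",**d);cv2.imwrite("pics/wrist1.png",d["color"][:,:,::-1])
E
```

```text
2.15 [ 0.45943607 -0.1077983   0.21836725] [-2.53059268e+00 -1.86021971e+00  5.82727304e-04] [-3.29262145e-01  2.09006701e-01  1.84504955e+00  1.98508174e-04
  1.08843924e+00 -1.59713799e+00]
[-7.   7.  68.4]
```

View pics/wrist1.png

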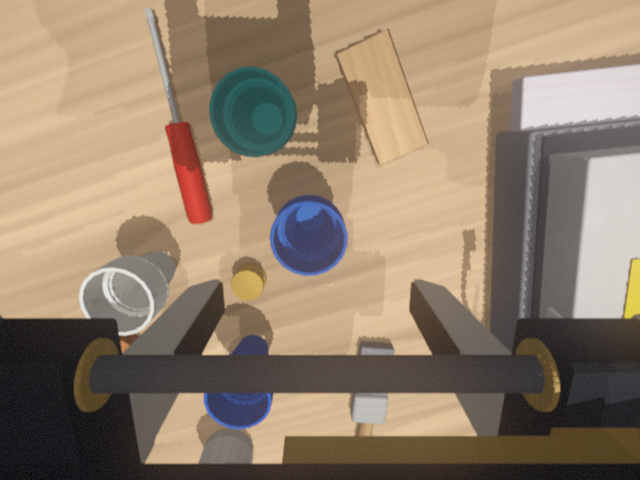

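The wrist view has blue cup B's rim at about (309,235) and the white cup's rim at about (117,300). I'll cross-check both positions from this view.

Run:
```python
from h import *
d=dict(np.load("wrist1.npz"));P=cloud(d)
for n,(u,v,r) in dict(B=(309,235,50),W=(120,300,48),T=(253,112,52)).items():
    m=np.zeros((480,640),bool);m[v-r:v+r,max(u-r,0):u+r]=1
    m&=(P[...,2]>.084)&(P[...,2]<.105)
    if n=='W': m[318:]=0
    Q=P[m]; x,y=Q[:,0],Q[:,1]
    s=np.linalg.lstsq(np.c_[x,y,np.ones(len(x))],-(x*x+y*y),rcond=None)[0]
    print(n,m.sum(),-s[:2]/2,np.sqrt((s[0]**2+s[1]**2)/4-s[2]),np.median(Q[:,2]))
    h=cv2.convexHull(Q[:,:2].astype(np.float32)*1000);print(cv2.minEnclosingCircle(h))
```

```text
B 1270 [ 0.46266073 -0.11465107] 0.030818352073652848 0.0925862025024119
((463.2661437988281, -114.8486557006836), 32.96901321411133)
W 1162 [ 0.46721426 -0.29304981] 0.03093011051088401 0.09159385784577737
((466.86480712890625, -294.0105895996094), 33.37786865234375)
T 1549 [ 0.35544912 -0.12537804] 0.03074649113011713 0.09266395083512302
((355.2807312011719, -125.70616912841797), 32.85126876831055)
```

jog_arm(targets=[[0,0,0,-5.8,5.6,30,0],[0,0,0,0,0,45,0],[0,0,0,0,0,45,0],[0,0,0,0,0,36,0],[0,0,0,0,0,0,0],[0,0,0,0,0,0,255],[0,0,0,0,0,0,255],[0,0,0,0,0,0,255]], squeeze=15)

```text
time_s: 3.2
position: [0.464, -0.1156, 0.0636]
ee_rot: [2.53, 1.86, 0.002]
ft_force: [-0.7, -0.1, 0.4]
gripper_width: 0.0674
```

jog_arm(targets=[[0,0,0,0,0,0,255],[0,0,0,0,0,0,255],[0,0,0,0,0,-5,255]])

```text
time_s: 3.58
position: [0.4634, -0.1155, 0.0678]
ee_rot: [-2.531, -1.861, 0.0]
ft_force: [0.3, 0.6, -1.0]
gripper_width: 0.0656
```

jog_arm(targets=[[0,0,0,0,0,-40,255],[0,0,0,0,0,-50,255],[0,0,0,0,0,-30,255],[0,0,0,-33.9,11.3,0,255],[0,0,0,-33.9,11.3,0,255],[0,0,0,-33.9,11.3,0,255],[0,0,0,-33.9,11.3,0,255],[0,0,0,-33.9,11.3,0,255]])

```text
time_s: 4.58
position: [0.4666, -0.2952, 0.1878]
ee_rot: [-2.531, -1.861, 0.0]
ft_force: [0.7, 0.7, -0.9]
gripper_width: 0.0658
```

jog_arm(targets=[[0,0,0,0,0,0,255],[0,0,0,0,0,0,255]])

```text
time_s: 4.82
position: [0.4666, -0.2935, 0.1875]
ee_rot: [-2.53, -1.86, 0.0]
ft_force: [-0.7, 0.8, -0.5]
gripper_width: 0.0657
```

Run:
```python
from h import *
from cell import *
s=get_state();print(s["time_s"],s["position"],s["ee_rot"],s["gripper_width"])
print(delta(s,[.467,-.294,.15]))
for n in("wrist","scene","top"):
    d=get_image(n);np.savez(n+"2.npz",**d);cv2.imwrite(f"pics/{n}2.png",d["color"][:,:,::-1])
```

```text
4.825 [ 0.46664262 -0.29347718  0.18752682] [-2.53048748e+00 -1.86034133e+00  1.58335850e-04] 0.06574629325770596
[-0.4  0.5 37.5]
```

View pics/wrist2.png

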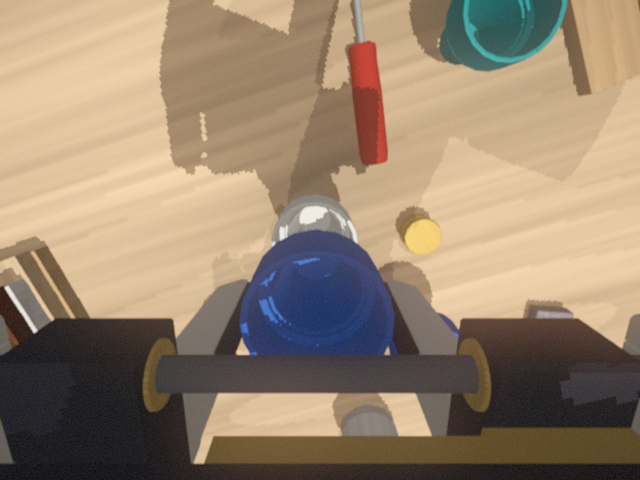

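View pics/scene2.png

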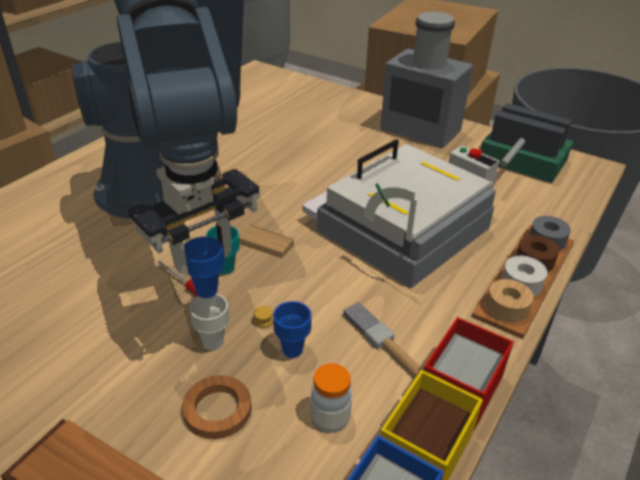

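The blue cup is upright in the jaws, its rim at about (318,300) in the wrist view, and directly over the white cup, so I'll lower it.

jog_arm(targets=[[0,0,0,-0.4,0.5,20,255],[0,0,0,0,0,20,255],[0,0,0,0,0,20,255],[0,0,0,0,0,15,255],[0,0,0,0,0,8,255],[0,0,0,0,0,4,255],[0,0,0,0,0,0,255]])

```text
time_s: 5.85
position: [0.4674, -0.2947, 0.1009]
ee_rot: [2.531, 1.861, 0.0]
ft_force: [0.3, -0.3, -0.6]
gripper_width: 0.0657
```

jog_arm(targets=[[0,0,0,0,0,2,255],[0,0,0,0,0,0,255]])

```text
time_s: 6.1
position: [0.4675, -0.2948, 0.0989]
ee_rot: [2.531, 1.861, 0.0]
ft_force: [0.3, -0.4, -1.1]
gripper_width: 0.0658
```

jog_arm(targets=[[0,0,0,0,0,0,0],[0,0,0,0,0,0,0],[0,0,0,0,0,0,0],[0,0,0,0,0,-5,0],[0,0,0,0,0,-20,0],[0,0,0,0,0,-45,0],[0,0,0,0,0,-45,0],[0,0,0,0,0,0,0]])

```text
time_s: 7.1
position: [0.4685, -0.2956, 0.2172]
ee_rot: [2.526, 1.857, 0.003]
ft_force: [0.6, 0.2, 0.8]
gripper_width: 0.0931
```

Run:
```python
from h import *
from cell import *
s=get_state();print(s["time_s"],s["position"],s["ee_rot"],s["gripper_width"])
for n in("wrist","scene"):
    d=get_image(n);np.savez(n+"3.npz",**d);cv2.imwrite(f"pics/{n}3.png",d["color"][:,:,::-1])
```

```text
7.1 [ 0.4684938  -0.29556656  0.21723752] [2.52615981 1.85746374 0.00280317] 0.09305109135479793
```

View pics/wrist3.png

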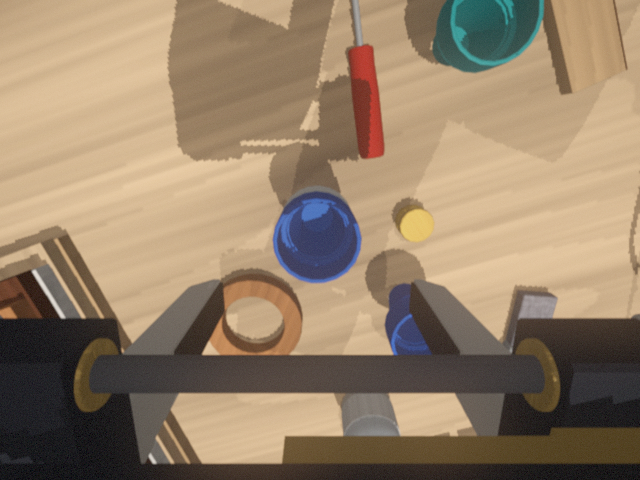

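View pics/scene3.png

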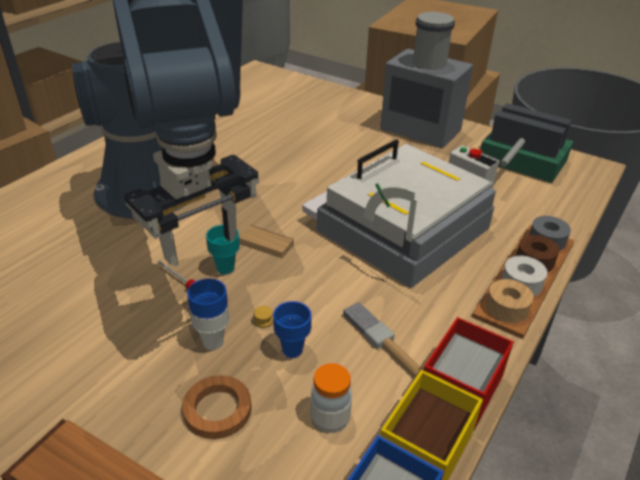

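Blue cup B is nested in the white cup, with its rim at (317,237) in the wrist view and the stack at (210,315) in the scene view. Next I'll move over blue cup A.

jog_arm(targets=[[0,0,0,33.7,34,0,0],[0,0,0,33.7,34,0,0],[0,0,0,33.6,34,0,0],[0,0,0,0,0,0,0],[0,0,0,0,0,0,0]])

```text
time_s: 7.82
position: [0.5939, -0.2286, 0.2123]
ee_rot: [-2.529, -1.86, 0.002]
ft_force: [1.2, -0.5, -0.1]
gripper_width: 0.0932
```

Run:
```python
from h import *
from cell import *
s=get_state();print(s["time_s"],s["position"],s["ee_rot"],s["gripper_width"])
def fit(d,u,v,r,lo,hi):
    P=cloud(d);m=np.zeros((480,640),bool);m[v-r:v+r,u-r:u+r]=1
    m&=(P[...,2]>lo)&(P[...,2]<hi);Q=P[m]
    h=cv2.convexHull(Q[:,:2].astype(np.float32)*1000);print(cv2.minEnclosingCircle(h),np.percentile(Q[:,2],[20,50,80]))
    return np.array(cv2.minEnclosingCircle(h)[0])/1000
fit(dict(np.load("wrist3.npz")),317,237,52,.115,.14)
d=get_image("wrist");np.savez("wrist4.npz",**d);cv2.imwrite("pics/wrist4.png",d["color"][:,:,::-1])
c=fit(d,312,235,52,.084,.105)
print(delta(s,[*c,.0635]))
```

```text
7.825 [ 0.59388607 -0.22863164  0.21227618] [-2.52918935e+00 -1.86010350e+00  2.15253463e-03] 0.09323009670258292
((467.3187561035156, -294.0995788574219), 32.99802780151367) [0.12144216 0.12734908 0.12825172]
((597.0222778320312, -229.6410369873047), 33.07220458984375) [0.08977849 0.09254096 0.09333545]
[ -0.    3.7 148.8]
```

View pics/wrist4.png

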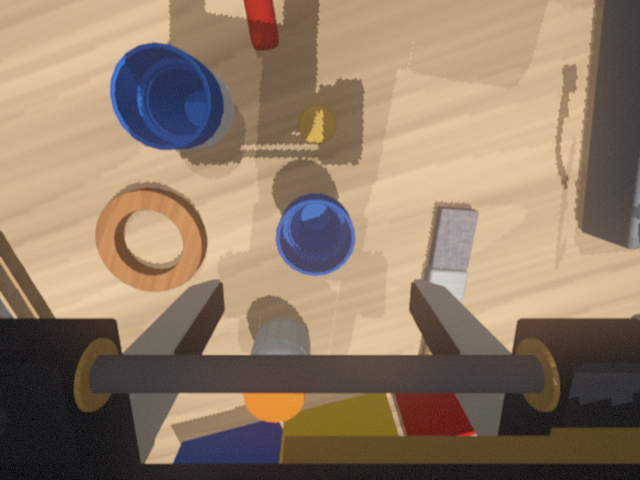

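The nested rim sits at 128 mm, so cup B is fully seated. Cup A's rim is at (316,235) in the wrist view, so I'll grasp it.

jog_arm(targets=[[0,0,0,0,3.7,30,0],[0,0,0,0,0,45,0],[0,0,0,0,0,45,0],[0,0,0,0,0,29,0],[0,0,0,0,0,0,0],[0,0,0,0,0,0,255],[0,0,0,0,0,0,255],[0,0,0,0,0,0,255]])

```text
time_s: 8.88
position: [0.5987, -0.23, 0.0657]
ee_rot: [2.53, 1.86, 0.001]
ft_force: [-0.4, 0.5, -0.1]
gripper_width: 0.0676
```

jog_arm(targets=[[0,0,0,0,0,0,255],[0,0,0,0,0,0,255],[0,0,0,0,0,0,255]])

```text
time_s: 9.25
position: [0.5988, -0.2301, 0.0656]
ee_rot: [2.53, 1.86, 0.001]
ft_force: [-0.9, -0.6, 6.4]
gripper_width: 0.0672
```

jog_arm(targets=[[0,0,0,0,0,0,255],[0,0,0,0,0,0,255]])

```text
time_s: 9.5
position: [0.5988, -0.2301, 0.0656]
ee_rot: [2.53, 1.86, 0.001]
ft_force: [-0.1, -0.4, 6.3]
gripper_width: 0.0672
```

Run:
```python
from h import *
from cell import *
s=get_state();print(s["time_s"],s["position"],s["ft_force"],s["ft_torque"],s["gripper_width"])
for n in("wrist","scene"):
    d=get_image(n);np.savez(n+"5.npz",**d);cv2.imwrite(f"pics/{n}5.png",d["color"][:,:,::-1])
c=d["color"][200:400,150:390,::-1];cv2.imwrite("pics/scene5c.png",cv2.resize(c,None,fx=3,fy=3))
```

```text
9.5 [ 0.59884132 -0.23010435  0.06560246] [-0.13025209 -0.43614754  6.32688825] [-0.03952355  0.11844174  0.03650115] 0.06723817053073597
```

View pics/scene5c.png

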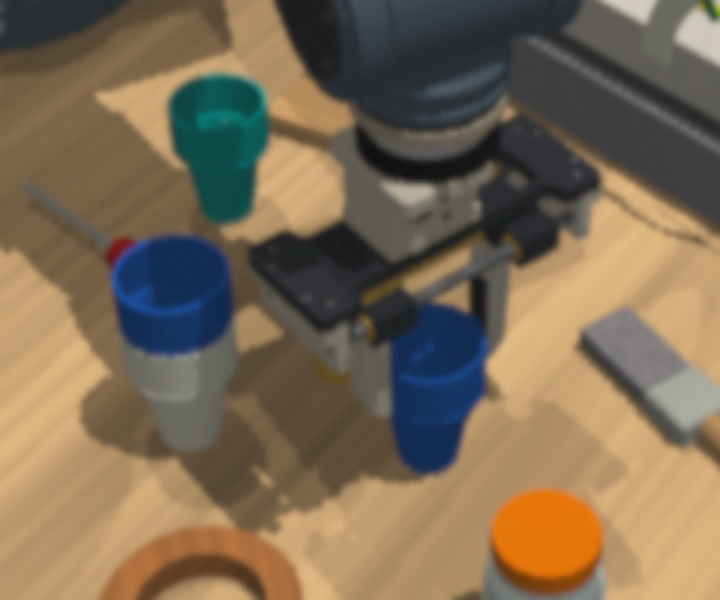

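View pics/wrist5.png

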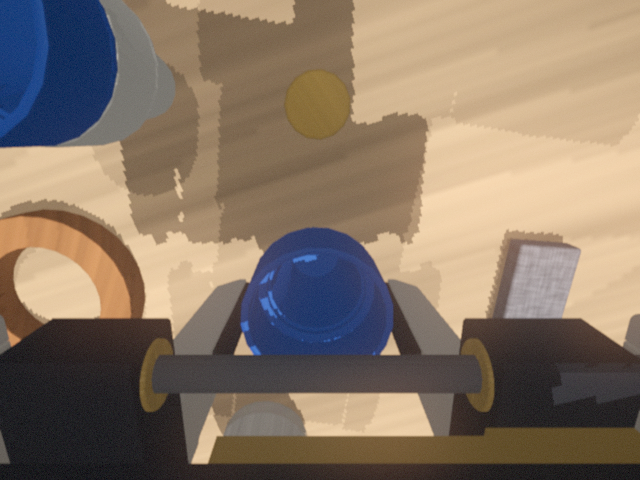

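jog_arm(targets=[[0,0,0,0,0,-10,255],[0,0,0,0,0,-20,255],[0,0,0,0,0,0,255]])

```text
time_s: 9.98
position: [0.5993, -0.2302, 0.0969]
ee_rot: [2.529, 1.859, 0.003]
ft_force: [-0.2, -0.4, -0.8]
gripper_width: 0.0672
```

Run:
```python
from h import *
from cell import *
s=get_state();print(s["time_s"],s["position"],s["ft_force"],s["ft_torque"],s["gripper_width"])
def fitR(d,zlo):
    P=cloud(d);u,v,r=316,290,80
    h=hsv(d);m=np.zeros((480,640),bool);m[205:352,230:405]=1
    b=m&(h[...,0]>100)&(h[...,0]<125)&(h[...,1]>130)
    Q=P[b];R=Ro.from_rotvec(s["ee_rot"]).as_matrix()
    zt=(Q-s["position"])@R   # tool frame
    t=np.percentile(zt[:,2],3);k=zt[zt[:,2]<t+.006]
    A=np.c_[k[:,:2],np.ones(len(k))];c=np.linalg.lstsq(A,k[:,2],rcond=None)[0]
    print(b.sum(),"rim depth",t,"slopes",c,"xmean",(k[:,0].min()+k[:,0].max())/2,"y range",k[:,1].min(),k[:,1].max())
d=get_image("wrist");np.savez("wrist6.npz",**d)
fitR(d,0)
s=dict(s);s["position"]=np.array([.46664262,-.29347718,.18752682]);s["ee_rot"]=np.array([-2.53048748,-1.86034133,0.0])
fitR(dict(np.load("wrist2.npz")),0)
cv2.imwrite("pics/wrist6.png",d["color"][:,:,::-1])
```

```text
9.975 [ 0.59928103 -0.2301853   0.09693146] [-0.1887093  -0.43407925 -0.7997575 ] [ 0.0068722  -0.01572543  0.01462498] 0.06722645329068297
8779 rim depth -0.027758638686159874 slopes [ 0.18953254  0.82894975 -0.02258793] xmean 0.000656087228418388 y range -0.07717966327674167 0.01645477386158344
9150 rim depth -0.02952350477486668 slopes [-0.04660317  1.21122558 -0.03262956] xmean 0.0009559473390060337 y range -0.07718319144923018 0.015518466934298697
```

View pics/wrist6.png

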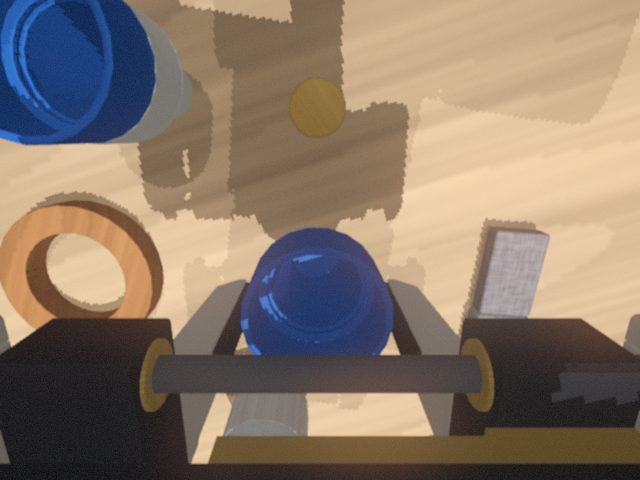

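```bash
cat > tilt.py <<'E'
from h import *
def ax(d,box,name):
    h=hsv(d);x0,y0,x1,y1=box
    b=((h[...,0]>100)&(h[...,0]<130)&(h[...,1]>120)).astype(np.uint8);m=np.zeros_like(b);m[y0:y1,x0:x1]=b[y0:y1,x0:x1]
    n,l,st,ce=cv2.connectedComponentsWithStats(m);k=1+np.argmax(st[1:,4]);m=l==k
    rows=np.nonzero(m.any(1))[0];c=[(r,np.nonzero(m[r])[0].min(),np.nonzero(m[r])[0].max()) for r in rows]
    c=np.array(c);mid=(c[:,1]+c[:,2])/2
    for seg in (c[::5]): print(*seg,end=" | ")
    n=len(c);p=np.polyfit(c[n//4:-3,0],mid[n//4:-3],1);print("\n",name,"slope",p[0],"expected",(300-mid.mean())/(1014-c[:,0].mean()))
E
python3 - <<'E'
from tilt import *
from cell import *
d=get_image("scene");np.savez("scene6.npz",**d)
ax(dict(np.load("scene0.npz")),(268,295,320,365),"orig")
ax(d,(260,260,330,365),"now")
ax(dict(np.load("scene2.npz")),(180,235,232,300),"Bheld")
c=d["color"][200:400,190:430,::-1];cv2.imwrite("pics/scene6c.png",cv2.resize(c,None,fx=3,fy=3))
E
```

```text
302 287 296 | 307 278 306 | 312 274 309 | 317 274 310 | 322 274 309 | 327 275 309 | 332 276 308 | 337 280 304 | 342 282 302 | 347 283 301 | 352 284 300 | 
 orig slope 0.0008097165991888086 expected 0.011944260119442609
289 288 295 | 294 288 310 | 299 280 311 | 304 280 311 | 309 281 310 | 314 281 310 | 319 281 308 | 324 281 305 | 329 281 303 | 334 282 302 | 339 283 300 | 344 287 295 | 
 now slope -0.12485928705440871 expected 0.008369201339072187
237 206 210 | 242 189 220 | 247 185 222 | 252 186 222 | 257 187 223 | 262 187 223 | 267 188 222 | 272 189 219 | 277 192 216 | 282 194 216 | 287 196 215 | 292 197 214 | 297 204 206 | 
 Bheld slope 0.027484143763214338 expected 0.1273180152303202
```

View pics/scene6c.png

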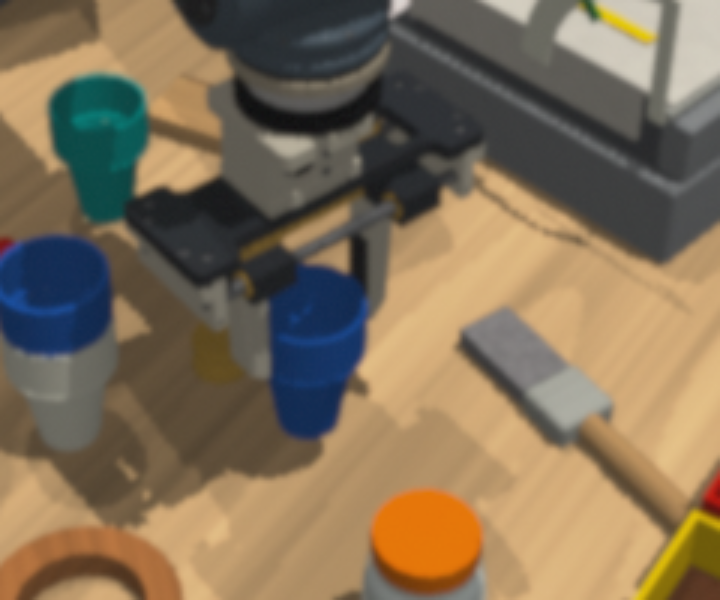

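jog_arm(targets=[[0,0,0,0,0,-40,255],[0,0,0,0,0,-45,255],[0,0,0,0,0,-43,255],[0,0,0,-33.4,-35,0,255],[0,0,0,-33.4,-35,0,255],[0,0,0,-33.4,-35.2,0,255],[0,0,0,0,0,0,255],[0,0,0,0,0,0,255]])

```text
time_s: 11.08
position: [0.4683, -0.2939, 0.2225]
ee_rot: [-2.531, -1.861, -0.0]
ft_force: [0.4, -1.0, -0.1]
gripper_width: 0.0674
```

Run:
```python
from tilt import *
from cell import *
s=get_state();print(s["time_s"],s["position"],s["ee_rot"],s["ft_force"],s["gripper_width"])
print(delta(s,[.469,-.2946,.1357]))
d=get_image("scene");np.savez("scene7.npz",**d)
ax(d,(170,190,250,289),"now")
c=d["color"][180:380,120:320,::-1];cv2.imwrite("pics/scene7c.png",cv2.resize(c,None,fx=3,fy=3))
```

```text
11.075 [ 0.46830685 -0.29394596  0.22250478] [-2.53130000e+00 -1.86050398e+00 -3.08249665e-04] [ 0.41931392 -1.02306751 -0.10593256] 0.06737386465792371
[-0.4  0.9 86.8]
222 198 206 | 227 185 219 | 232 183 221 | 237 184 221 | 242 184 221 | 247 185 221 | 252 186 220 | 257 187 217 | 262 190 216 | 267 192 215 | 272 194 214 | 277 195 214 | 282 196 220 | 287 190 224 | 
 now slope 0.09362787668258736 expected 0.1271213104438283
```

View pics/scene7c.png

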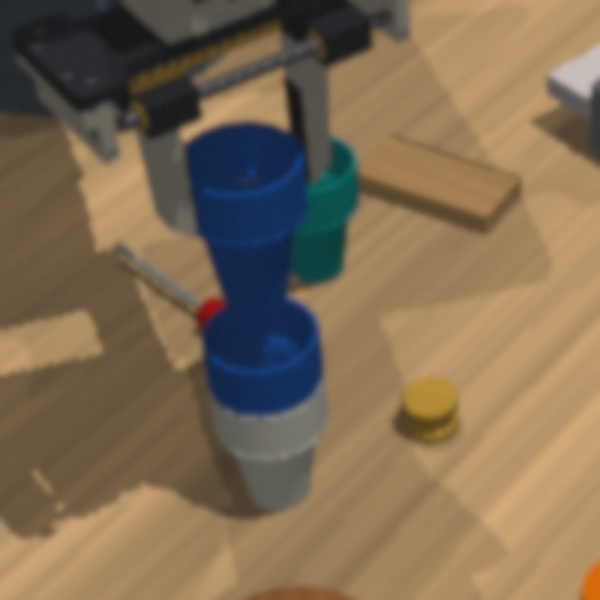

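Cup A hangs nearly upright over the stack; its foot, at about (260,290) in the crop, is over the opening. I'll lower it.

jog_arm(targets=[[0,0,0,-0.4,0.9,20,255],[0,0,0,0,0,20,255],[0,0,0,0,0,18,255],[0,0,0,0,0,12,255],[0,0,0,0,0,8,255],[0,0,0,0,0,5,255],[0,0,0,0,0,0,255]])

```text
time_s: 12.0
position: [0.4688, -0.2947, 0.1396]
ee_rot: [-2.531, -1.861, -0.0]
ft_force: [-0.3, 0.4, -0.2]
gripper_width: 0.0671
```

jog_arm(targets=[[0,0,0,0,0,2,255],[0,0,0,0,0,1,255],[0,0,0,0,0,0,255]])

```text
time_s: 12.38
position: [0.4687, -0.2947, 0.1367]
ee_rot: [2.531, 1.861, 0.0]
ft_force: [-0.4, -0.8, -0.6]
gripper_width: 0.0673
```

jog_arm(targets=[[0,0,0,0,0,0,0],[0,0,0,0,0,0,0],[0,0,0,0,0,0,0],[0,0,0,0,0,-5,0],[0,0,0,0,0,-20,0],[0,0,0,0,0,-45,0],[0,0,0,0,0,-45,0],[0,0,0,0,0,0,0]])

```text
time_s: 13.38
position: [0.4699, -0.2955, 0.2553]
ee_rot: [2.526, 1.857, 0.003]
ft_force: [0.4, 0.9, 0.2]
gripper_width: 0.093
```

Run:
```python
from tilt import *
from cell import *
s=get_state();print(s["time_s"],s["position"],s["ee_rot"],s["ft_force"],s["gripper_width"])
d=get_image("wrist");cv2.imwrite("pics/wrist8.png",d["color"][:,:,::-1])
P=cloud(d);m=np.zeros((480,640),bool);m[175:305,250:385]=1
m&=(P[...,2]>.155)&(P[...,2]<.18);Q=P[m]
print(cv2.minEnclosingCircle(cv2.convexHull(Q[:,:2].astype(np.float32)*1000)),np.percentile(Q[:,2],[20,50,80]))
k=Q[Q[:,2]>.159];print(np.linalg.lstsq(np.c_[k[:,:2],np.ones(len(k))],k[:,2],rcond=None)[0])
d=get_image("scene")
c=d["color"][180:380,120:320,::-1];cv2.imwrite("pics/scene8c.png",cv2.resize(c,None,fx=3,fy=3))
```

```text
13.375 [ 0.46987365 -0.29551505  0.25531212] [2.52604522 1.85744041 0.00284374] [0.35583636 0.85996554 0.24541947] 0.09304661012999603
((467.4446105957031, -293.6734924316406), 33.09489440917969) [0.16022372 0.16257083 0.16336447]
[-0.0037895   0.00239979  0.16505043]
```

View pics/scene8c.png

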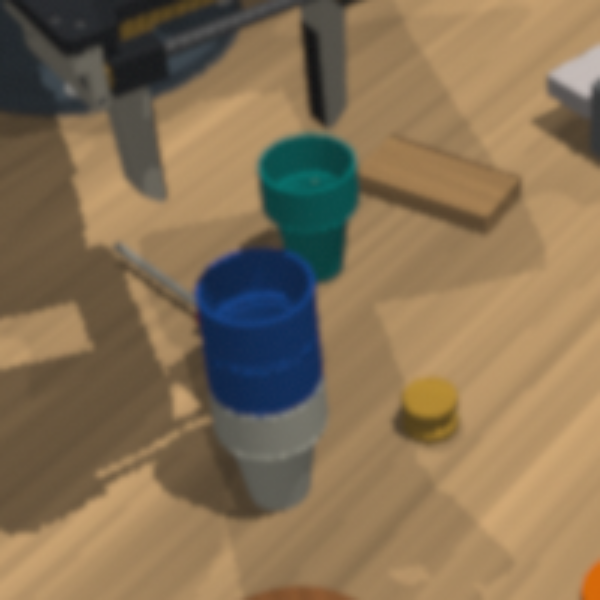

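View pics/wrist8.png

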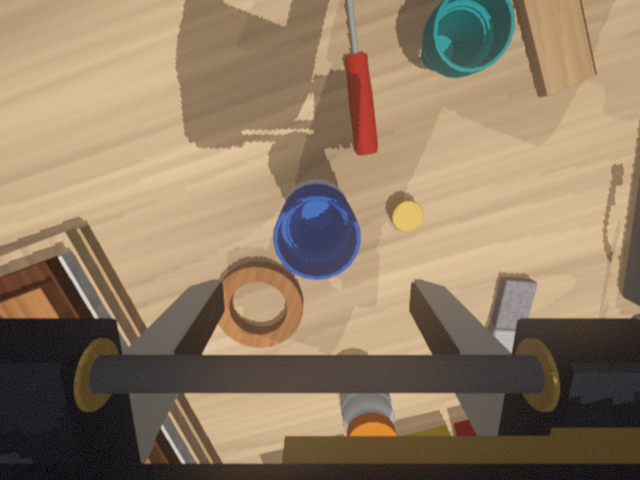

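The rim is level at 163 mm and centred to within 1 mm, so the stack is done. Now I'll move to the hood handle.

jog_arm(targets=[[0,0,0,25,-6,0,0],[0,0,0,53,-12.4,0,0],[0,0,0,53,-12.4,0,0],[0,0,0,53,-12.4,0,0],[0,0,0,53,-12.4,0,0],[0,0,0,53,-12.4,0,0],[0,0,0,53,-12.4,0,0],[0,0,0,53,-12.4,0,0]])

```text
time_s: 14.48
position: [0.4975, 0.1127, 0.2504]
ee_rot: [-2.53, -1.86, 0.003]
ft_force: [0.9, -0.3, -0.1]
gripper_width: 0.0935
```

jog_arm(targets=[[0,0,0,53,-12.4,0,0],[0,0,0,53,-12.4,0,0],[0,0,0.17,0,0,0,0],[0,0,0.17,0,0,0,0],[0,0,0.17,0,0,0,0],[0,0,0.17,0,0,0,0],[0,0,0.17,0,0,0,0],[0,0,0.17,0,0,0,0]])

```text
time_s: 15.48
position: [0.5056, 0.2193, 0.2501]
ee_rot: [3.118, 0.38, -0.004]
ft_force: [-0.1, -0.7, -0.0]
gripper_width: 0.0929
```

jog_arm(targets=[[0,0,0.17,0,0,0,0],[0,0,0.17,0,0,0,0],[0,0,0.11,0,0,0,0],[0,0,0,0,0,0,0],[0,0,0,0,0,0,0]])

```text
time_s: 16.1
position: [0.5059, 0.2195, 0.2509]
ee_rot: [3.125, -0.313, -0.002]
ft_force: [-0.0, -0.3, 0.9]
gripper_width: 0.0929
```

Run:
```python
from h import *
from cell import *
s=get_state();print(s["time_s"],s["position"],s["ee_rot"],s["q"]);print(Ro.from_rotvec(s["ee_rot"]).as_matrix().round(3))
for n in("wrist","top"):
    d=get_image(n);np.savez(n+"9.npz",**d);cv2.imwrite(f"pics/{n}9.png",d["color"][:,:,::-1])
```

```text
16.1 [0.50590318 0.21945575 0.25094957] [ 3.12547909e+00 -3.12858719e-01 -1.74481543e-03] [3.24865088e-01 3.22517047e-01 1.60841105e+00 8.46387431e-06
 1.21188021e+00 5.24396332e-01]
[[ 0.98  -0.198 -0.001]
 [-0.198 -0.98  -0.   ]
 [-0.001  0.001 -1.   ]]
```

View pics/wrist9.png

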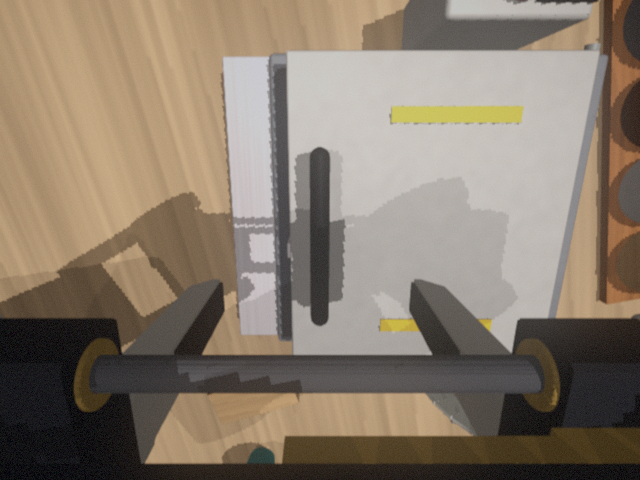

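The handle bar runs from (320,150) to (320,323) in the wrist view, square to the jaw direction.

Run:
```python
from h import *
from cell import *
s=get_state()
d=dict(np.load("wrist9.npz"));P=cloud(d)
m=np.zeros((480,640),bool);m[130:345,300:345]=1
m&=(d["color"].max(-1)<75)&(P[...,2]>.155);Q=P[m]
print(m.sum(),np.percentile(Q[:,2],[5,50,95]))
R=cv2.minAreaRect(Q[:,:2].astype(np.float32)*1000);print(R)
v=(cv2.boxPoints(R));print(v)
print(delta(s,[R[0][0]/1000,R[0][1]/1000,.165-.017]))
```

```text
2764 [0.1681259  0.17112408 0.17271801]
((508.9856262207031, 228.46157836914062), (137.3473663330078, 13.350615501403809), 79.10295104980469)
[[489.4483  162.28812]
 [502.55817 159.76425]
 [528.52295 294.63504]
 [515.4131  297.1589 ]]
[  1.2  -9.4 103.2]
```

jog_arm(targets=[[0,0,0,1.2,-4,30,0],[0,0,0,0,0,35,0],[0,0,0,0,0,25,0],[0,0,0,0,0,14,0],[0,0,0,0,0,0,0],[0,0,0,0,0,0,120],[0,0,0,0,0,0,180],[0,0,0,0,0,0,255]], squeeze=25)

```text
time_s: 17.2
position: [0.5084, 0.2233, 0.1482]
ee_rot: [-3.125, 0.317, -0.001]
ft_force: [0.4, 0.1, 0.4]
gripper_width: 0.0677
```

jog_arm(targets=[[0,0,0,0,0,0,255],[0,0,0,0,0,0,255],[0,0,0,0,0,0,255],[0,0,0,0,0,0,255]])

```text
time_s: 17.7
position: [0.5081, 0.2232, 0.1476]
ee_rot: [3.126, -0.317, -0.0]
ft_force: [-0.4, -0.5, -0.0]
gripper_width: 0.0278
```

Run:
```python
from h import *
from cell import *
s=get_state();print(s["time_s"],s["position"],s["ee_rot"],s["ft_force"],s["gripper_width"])
d=get_image("scene");cv2.imwrite("pics/scene10c.png",cv2.resize(d["color"][60:300,250:550,::-1],None,fx=2.5,fy=2.5))
```

```text
17.7 [0.50814063 0.2232283  0.14763391] [ 3.12557032e+00 -3.16750990e-01 -1.87758437e-05] [-0.43967016 -0.46261658 -0.03045879] 0.027754421525131773
```

View pics/scene10c.png

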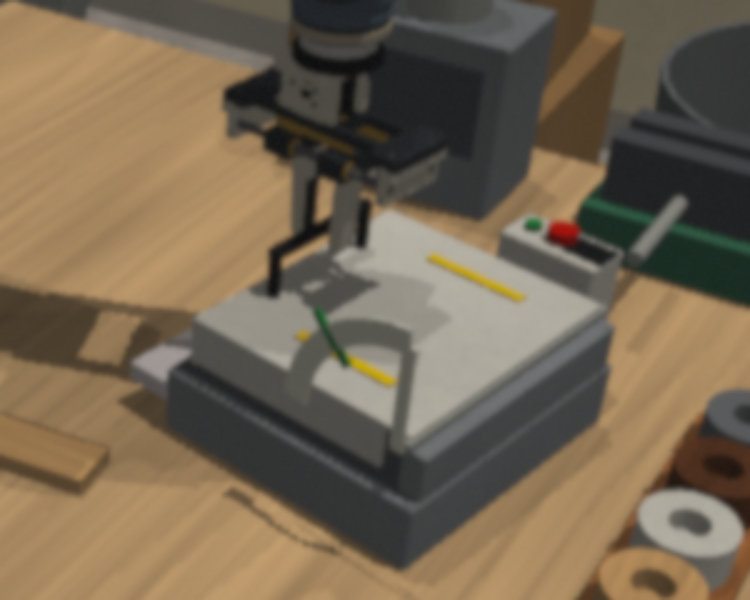

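The fingers straddle the bar at about (310,235) in the crop and are still closing.

jog_arm(targets=[[0,0,0,0,0,0,255],[0,0,0,0,0,0,255],[0,0,0,0,0,0,255],[0,0,0,0,0,0,255]])

```text
time_s: 18.25
position: [0.5087, 0.2231, 0.1477]
ee_rot: [-3.125, 0.317, -0.002]
ft_force: [5.3, -1.4, -2.8]
gripper_width: 0.0134
```

jog_arm(targets=[[0,0,0,2.8,0,-10.2,255],[0,0,0,3.2,0,-10,255],[0,0,0,3.8,0,-9.8,255],[0,0,0,4.2,0,-9.7,255],[0,0,0,0,0,0,255]], squeeze=35)

```text
time_s: 18.88
position: [0.5218, 0.2204, 0.1873]
ee_rot: [-3.125, 0.317, 0.001]
ft_force: [3.7, 1.4, -8.2]
gripper_width: 0.0128
```

Run:
```python
from h import *
from cell import *
s=get_state();print(s["time_s"],s["position"],s["ee_rot"],s["ft_force"],s["ft_torque"],s["gripper_width"])
d=get_image("scene");cv2.imwrite("pics/scene11c.png",cv2.resize(d["color"][60:300,250:550,::-1],None,fx=2.5,fy=2.5))
```

```text
18.875 [0.5218217  0.22040809 0.18729553] [-3.12549340e+00  3.17110738e-01  6.25349576e-04] [ 3.69000674  1.39753467 -8.23718568] [ 0.15112213 -0.29941943  0.01027447] 0.012771635458118791
```

View pics/scene11c.png

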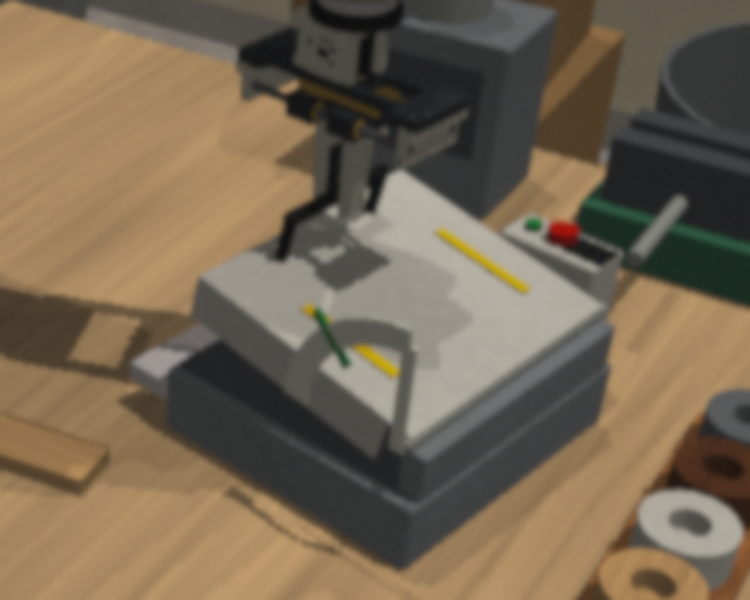

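jog_arm(targets=[[0,0,0,4.7,0,-9.5,255],[0,0,0,5.2,0,-9.2,255],[0,0,0,5.6,0,-8.9,255],[0,0,0,6.1,0,-8.7,255],[0,0,0,6.5,0,-8.3,255],[0,0,0,7,0,-8,255],[0,0,0,0,0,0,255]])

```text
time_s: 19.8
position: [0.5555, 0.2136, 0.2414]
ee_rot: [-3.125, 0.317, 0.003]
ft_force: [-10.9, 2.8, 3.8]
gripper_width: 0.0134
```

Run:
```python
from h import *
from cell import *
s=get_state();print(s["time_s"],s["position"],s["ee_rot"],s["ft_force"],s["ft_torque"],s["gripper_width"])
d=get_image("scene");cv2.imwrite("pics/scene12c.png",cv2.resize(d["color"][60:300,250:550,::-1],None,fx=2.5,fy=2.5))
```

```text
19.8 [0.55548362 0.21360484 0.24138438] [-3.12519659  0.31670159  0.003435  ] [-10.89271992   2.80194261   3.80855505] [0.46172365 2.24566736 0.02842351] 0.013396499046778199
```

View pics/scene12c.png

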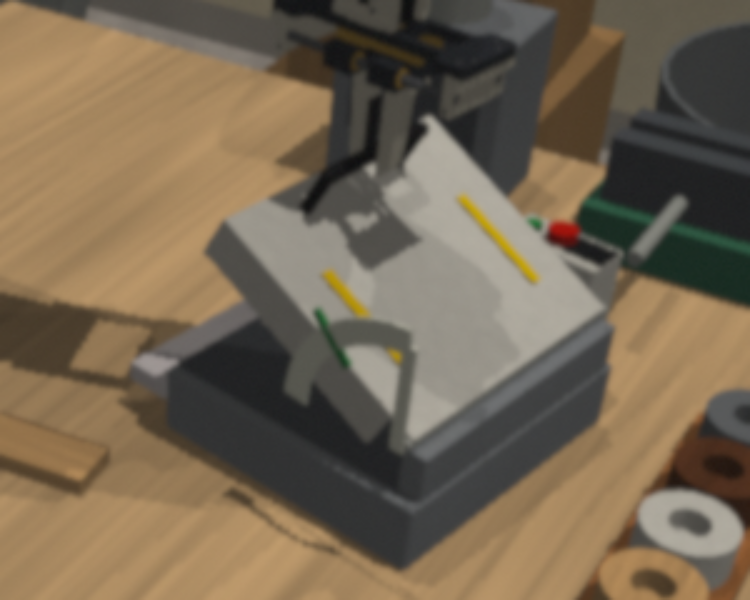

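jog_arm(targets=[[0,0,0,6.8,0,-7.8,255],[0,0,0,7.2,0,-7.4,255],[0,0,0,7.6,0,-7,255],[0,0,0,8,0,-6.6,255],[0,0,0,0,0,0,255],[0,0,0,0,0,0,255]])

```text
time_s: 20.6
position: [0.5847, 0.2077, 0.2703]
ee_rot: [-3.125, 0.316, 0.001]
ft_force: [-8.4, 1.6, 3.7]
gripper_width: 0.0133
```

Run:
```python
from h import *
from cell import *
s=get_state();print(s["time_s"],s["position"],s["ee_rot"],s["ft_force"],s["ft_torque"],s["gripper_width"])
D=s["position"]-[.5087,.2231,.1477];print("ux",D[0]*.98-D[1]*.198,"z",D[2])
d=get_image("scene");np.savez("scene13.npz",**d);cv2.imwrite("pics/scene13c.png",cv2.resize(d["color"][60:300,250:550,::-1],None,fx=2.5,fy=2.5))
```

```text
20.6 [0.58471886 0.20771804 0.27027187] [-3.12501556e+00  3.16407033e-01  1.31353232e-03] [-8.35652699  1.58609482  3.68711003] [ 0.33726716  1.61421575 -0.05173478] 0.013291244934343938
ux 0.07754410877719327 z 0.12257187428659583
```

View pics/scene13c.png

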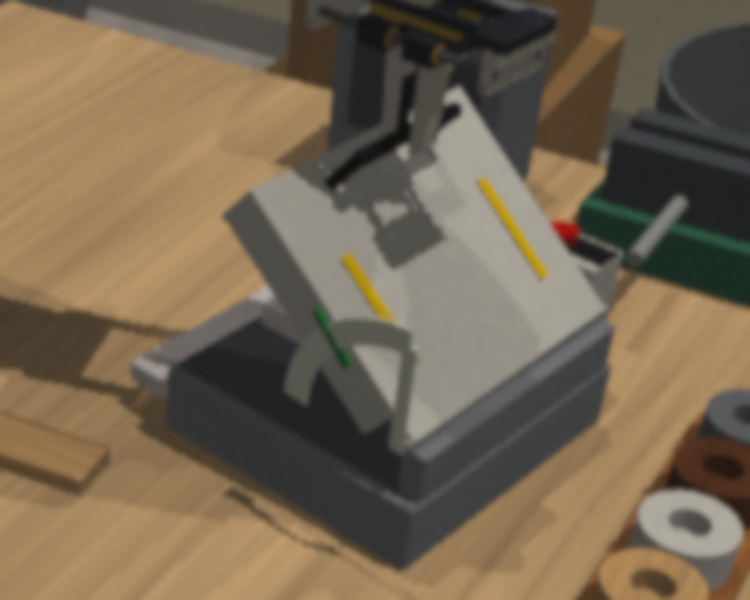

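The hood is close to the green mark at about (330,340) in the crop. I'll measure its angle from the plate normal.

```bash
cat > ang.py <<'E'
from h import *
def ang(d):
    P=cloud(d);ux=np.array([.98,-.2,0]);uy=np.array([.2,.98,0])
    hb=np.array([.508,.2185,.165]);H=hb+ux*.205;H[2]=.115
    Q=P-H;x=Q@ux;y=Q@uy;z=Q[...,2]
    m=(d["range_z"]>0)&(abs(y)<.125)&(x<-.02)&(x>-.17)&(z>0.02)&(hsv(d)[...,1]<60)&(d["color"].max(-1)>90)
    X=np.stack([x[m],y[m],z[m]],1);best=None;rng=np.random.default_rng(0)
    for _ in range(300):
        a,b,c=X[rng.choice(len(X),3,False)];n=np.cross(b-a,c-a);l=np.linalg.norm(n)
        if l<1e-5: continue
        n/=l;k=abs((X-a)@n)<.003
        if best is None or k.sum()>best.sum():best=k
    Y=X[best];c=Y.mean(0);n=np.linalg.svd(Y-c,full_matrices=False)[2][2];n*=np.sign(n[2])
    print("inliers",best.sum(),len(X),"n",n.round(3),"angle rad",np.arctan2(n[0],n[2]),"offset",c@n)
E
python3 -c "
from ang import *
ang(dict(np.load('scene13.npz')))
"
```

```text
inliers 5383 5898 n [0.632 0.001 0.775] angle rad 0.6837997307132151 offset 0.007841339213676546
```

jog_arm(targets=[[0,0,0,4.2,0,-3.3,255],[0,0,0,4.3,0,-3.2,255],[0,0,0,4.4,0,-3,255],[0,0,0,4.4,0,-2.8,255],[0,0,0,0,0,0,255],[0,0,0,0,0,0,255],[0,0,0,0,0,0,255]])

```text
time_s: 21.52
position: [0.6017, 0.2043, 0.2827]
ee_rot: [-3.125, 0.316, 0.001]
ft_force: [-7.7, 2.2, 4.2]
gripper_width: 0.0127
```

Run:
```python
from ang import *
from cell import *
s=get_state();print(s["time_s"],s["position"],s["ft_force"],s["ft_torque"],s["gripper_width"])
d=get_image("scene");np.savez("scene14.npz",**d);cv2.imwrite("pics/scene14.png",d["color"][:,:,::-1]);ang(d)
```

```text
21.525 [0.60168952 0.20426951 0.2826785 ] [-7.73572516  2.21332776  4.17840012] [ 0.44518581  1.63481031 -0.05073428] 0.012737887157572778
inliers 5227 5730 n [ 0.706 -0.001  0.708] angle rad 0.7835401878702832 offset 0.007795953850866539
```

View pics/scene14.png

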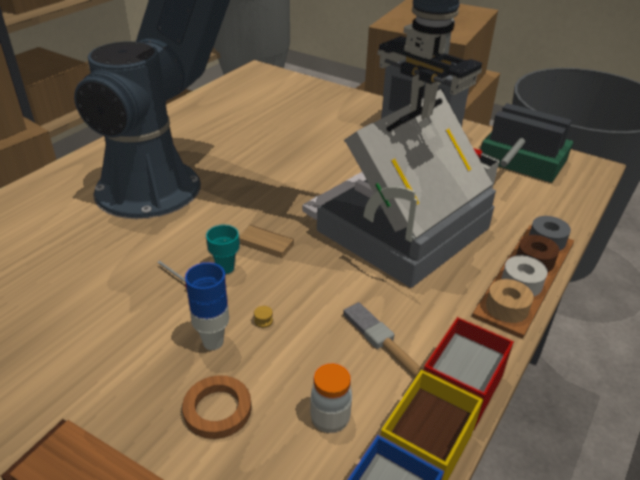

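The hood measures 0.784 rad, level with the green mark at about (383,193), and the stack at (208,305) is standing. I'll hold for a second to confirm it stays steady.

jog_arm(targets=[[0,0,0,0,0,0,255],[0,0,0,0,0,0,255],[0,0,0,0,0,0,255],[0,0,0,0,0,0,255],[0,0,0,0,0,0,255],[0,0,0,0,0,0,255],[0,0,0,0,0,0,255],[0,0,0,0,0,0,255]])

```text
time_s: 22.58
position: [0.6017, 0.2043, 0.2827]
ee_rot: [-3.125, 0.316, 0.001]
ft_force: [-7.3, 2.2, 3.7]
gripper_width: 0.013
```

Run:
```python
from ang import *
from cell import *
s=get_state();print(s["time_s"],s["position"],s["ft_force"],s["gripper_width"],abs(s["joint_vel"]).max())
d=get_image("scene");ang(d)
P=cloud(get_image("top"));m=(np.hypot(P[...,0]-.467,P[...,1]+.294)<.05)&(P[...,2]>.15);Q=P[m]
print("stack rim",cv2.minEnclosingCircle(Q[:,:2].astype(np.float32)*1000),np.median(Q[:,2]))
```

```text
22.575 [0.60169903 0.20430601 0.28269801] [-7.30908243  2.21157343  3.68341299] 0.012993227061246797 0.0008285396647898046
inliers 5251 5718 n [0.706 0.002 0.708] angle rad 0.7840267388943157 offset 0.007772289288565176
stack rim ((467.4976501464844, -294.7770080566406), 33.414127349853516) 0.1615651251997473
```

```bash
python3 -c "
from cell import *
print(sign_off())"
```

```text
the job is handed in; nothing more can be done
None
```

Both blue cups are nested in the white cup and released, and the arm is holding the hood open at 45°. I handed the job in at about 22.7 s.

- **Stack:** the last check put the top rim at 162 mm, against 163 mm when fully seated. It was level and centred within about 1 mm of where the white cup stood.
- **Hood:** it measured 0.784 rad, steady over a 1 s hold. The jaws were shut on the handle bar (13 mm opening) with about 8 N at the wrist, and the hood never fell back.
- **Disagreements:**
  - The second blue cup sat slightly tilted in the jaws (67.2 mm opening against 65.7 mm for the first). It still settled level when released.
  - The bar slipped about 4 mm in the pads during the lift, so I set the final angle from the camera measurement.
- **Bystanders:** they looked unmoved in the last picture, but I did not measure their positions.

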